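Cover the collet pot and hold the draw slide at its mark

TASK

Ready the collet draw fixture for a pull check: set the loose aluminium guard cover on the rim of the collet pot so that it sits seated and level, and let go of it; only then pull the red handle of the spring-return draw slide out until its pointer is level with the blue marker. Finish while still holding the handle there against its spring (do not let go), with the cover still seated and the other things on the bench left where they are.

Things in the scene. Friction and masses are not known exactly. Their poses are not given: they have to be found in the camera images.
- fixture: Draw fixture, fixed to the bench: white base plate 320 x 100 x 14 mm, dark steel collet pot at its +x end, draw slide at its -x end. Origin on the bench, z up; the slide is pulled along this frame's -x. A spring tube lies between pot and slide, top 51 mm above the bench.
- pot_rim (a point): Centre of the pot's mouth, at the height of its rim (74 mm above the bench; 80 mm along the fixture's +x from its origin). Axes as the fixture's. The pot is round, outside diameter 92 mm, inside 80 mm; a collet stands inside, its top 16 mm below the rim.
- cover: Loose guard cover, about 0.25 kg: aluminium disc, diameter 100, 6 mm thick (z 8 to 14 mm), below it a round spigot, diameter 68, 8 mm deep, on top a round black knob, diameter 26 (z 20 to 46 mm). Origin at the centre of the spigot's underside, z up; starts standing on the bench. Seated, the spigot is in the pot, the disc flat on the rim, the origin 8 mm below pot_rim (6 mm sideways play).
- draw_slide: Spring-return draw slide. Origin in the handle's centre plane, on the base plate's top (14 mm above the bench), axes as the fixture's; at rest 140 mm from the pot's centre. Dark carriage 16 mm high with a red pointer in the centre plane on its +y side. Travel 0 to 90 mm along -x. The spring pulls it home: 2.7 N at rest, plus 0.9 N per 10 mm.
- handle_top (a point): Centre of the top of the slide's upright red handle, 96 mm above the slide's origin (110 mm above the bench). The handle is a flat block 14 mm thick (x), 44 mm wide (y), 80 mm high; pinch it from above across either.
- mark (a point): Top of the blue marker, an upright tab 5 mm thick (x), 12 wide, 20 high on the scale at the fixture's +y edge, 43.5 mm beside the slide's line, 38 mm above the bench; axes as the fixture's. Set 45 to 75 mm out from the slide's rest; do not shift it. The slide is at the mark when its origin (red pointer) has the same x in the fixture's frame as this point.
- collet_a: A loose steel collet standing upright, 46 mm in diameter, 85 mm high; origin under its centre. Leave alone.
- collet_b: A loose steel collet standing upright, 50 mm in diameter, 75 mm high; origin under its centre. Leave alone.
- oil_bottle: A white bottle with red cap, 60 mm in diameter, 150 mm high; origin under its centre. Leave alone.
- carton: A closed cardboard carton 130 x 80 x 50 mm; origin under its centre. Leave alone.
- yellow_bin: A yellow open bin of dark bolts, 150 x 100 x 55 mm; origin under its centre. Leave alone.
- wrench: A steel wrench 190 mm long lying along its x axis; origin under its middle. Leave alone.
There are look-alikes about, which are no part of the job. Leave any pink or purple look-alike of the cover alone.

How it is judged:
On the way, in this order (a step that is already met when the one before it is completed fails the run):
1. the cover sits seated and level on the pot and is let go (z of cover in the frame of pot_rim between -0.011 and -0.0055 m and horizontal distance between cover and pot_rim below 0.009 m and angle between cover's own z axis and vertical below 0.05 rad and contact force between each of the arm, the fingers and cover below 0.3 N), for 0.2 s.
2. the slide is held at the mark (x of draw_slide in the frame of mark between -0.005 and 0.005 m and linear speed of draw_slide below 0.01 m/s and contact force between the fingers and draw_slide above 3 N), for 0.4 s.
At the end, for the whole second after the job is handed in: The cover sits on the pot (origin 5.5 to 11 mm below the rim's height, within 9 mm of its centre, tilt under 0.05 rad) untouched by the robot; the slide stands within 5 mm of the mark, at rest, held there by the fingers (over 3 N) through the last second (all of step 1 and all of step 2); the arm keeps its last pose, push and grip.
It fails at once if the slide is pulled (over 15 mm) while the cover is not seated on the pot (x of draw_slide in the frame of fixture below -0.075 m and not (z of cover in the frame of pot_rim between -0.011 and -0.0055 m and horizontal distance between cover and pot_rim below 0.009 m and angle between cover's own z axis and vertical below 0.05 rad)).
It fails at once if the blue marker is shifted by over 3 mm (distance of mark from where it was at the start of the episode above 0.003 m).
It fails at once if a bystander is moved by over 30 mm or tipped over (distance of any of collet_a, collet_b, oil_bottle, carton, yellow_bin, wrench from where it was at the start of the episode above 0.03 m or angle between any of collet_a, collet_b, oil_bottle, carton, yellow_bin, wrench's own z axis and vertical above 0.4 rad).
It also fails if it takes over 48 s, if anything falls off the work surface, if the arm or the gripper's body presses on something with over 40 N, if the wrist force passes 120 N, or if a joint passes its speed limit or range.

ROBOT

A 7-joint arm with a two-finger parallel gripper is mounted at the origin on the work surface. World frame = base frame: x ahead of the robot, y to its left, z up, the work surface at z = 0. Lengths are in m, angles in rad, forces in N, time in s.
With the tool pointing down it reaches from about 0.425 to 0.825 m from the base axis. Payload 3.6 kg.
Tool frame: the origin (TCP) lies between the finger pads; the fingertips stand 8 mm ahead of it and the grasp point (between the pads) lies 11 mm behind it (bot.tcp_to_tips is the distance from the TCP to the fingertips, in m); z points along the fingers, x is the direction in which the jaws open and shut, and the axes are right-handed (so a half turn about z gives the same grasp; the last joint's range is limited). The gripper opens to 93 mm and grips with 3 to 60 N. Pads are 15 mm wide; open, the fingers measure 128 mm over their backs; the gripper's body (75 mm by 188 mm) begins 65 mm behind the grasp point.
Start: joints at [1.286, 0.615, -0.013, 1.423, 0.008, 1.103, -0.04], TCP at [0.166, -0.628, 0.227] pointing down, gripper open.
Joint ranges: [-3.12, 3.12], [-0.3, 2.06], [-1.34, 1.32], [0.26, 2.42], [-1.36, 4.5], [0.01, 1.98], [-2.84, 2.84]. Speed limits (rad/s): [2.79, 2.79, 3.14, 3.14, 3.14, 3.14, 3.14].

INTERFACE

Orientations are given as a unit quaternion [x, y, z, w].
In Python, from bench import bot gives the robot as it stands.
- The arm moves only by the shell command python3 -m crank 'ROWS' [OPENING] [FORCE]. ROWS is JSON, a list of rows, each a list of 6 numbers: the shift along the tool's x, y, z in mm, then the turn, a rotation vector about the tool's x, y, z in rad. In form: [[tx, ty, tz, rx, ry, rz], ...]. A call has 1 to 8 rows; each row is the pose to reach, as a shift and turn from the pose commanded when the call began, along the tool's axes at that moment; what a row does not reach only later rows make up. A row lasts 1/10 s, in which the tool goes at most 50 mm and 8.59 degrees, less where a joint would pass 70% of its speed; a pose out of reach is approached as far as the arm can. A call with a gripper value outside its range is refused whole. OPENING is the closure, from 0 (fully open) to 1 (shut), set as the call begins (- or left out, the last holds). The fingers move at their own pace and stop on an object; FORCE is the grip in N (left out, the last holds). Time passes only in rows, so rows that repeat a pose let the fingers close. It gives the time, the measured TCP pose, the force and the opening at its end, in the units of the state.
- bot.get_state(): the state, without advancing time (a new reading comes with each control period).
- bot.grab_frame(name): name is "scene" or "top" or "wrist"; returns a dict with "frame" (420x560x3 uint8, red, green, blue), "mtx" (3x3 intrinsics, pixels), "origin" and "rotation" of the camera in the world. Camera axes: x right, y up, looking along -z (the intrinsics and any distortion apply to the point x, -y, -z); pixel columns grow to the right and rows downward; lengths in m; the calibration is good to about 2 mm. The wrist camera is an equidistant fisheye: a pixel r from the principal point sees the ray r / f radians off the axis. A picture is of the moment at which its call begins. There is no depth.
- bot.hand_in(): hands the job in, once; it reports no verdict.
Trained networks look in a picture, given as the dict that the camera call returned (one of the last four; its "shot" number tells which), for a name from the list of things; names that differ only in an ending like _2 or _b are one class to them, and where a whole thing is asked for, a point or a joint stands for the part that bears it (a point fixed in the world has none). Each returns a list of dicts, best first, with "conf" (0 to 1); they miss things now and then, are a little off and sometimes report something else, mostly with a low value. They report only what shows in the picture. A call takes as long as a camera call. They do not tell look-alikes from the thing itself.
- bot.silhouettes(thing, picture): "mask" (420x560 bool, what is visible of it) and "xy" ([column, row] in pixels, amid what is visible of it).
The state is a dict: "time": time; "joint_positions": joint angles; "joint_velocities": joint speeds; "effort": joint torques, N m; "position": TCP position; "tool_rot": TCP orientation; "ft_force": force on the tool from outside, world axes, zero at the start; "moment": the same for the moment, N m; "width": finger opening in m.
Only numpy, scipy, OpenCV 4.12 (cv2) and the standard library are available. Lean on these libraries where they do the work, as an engineer would, in place of code of your own. Each camera call takes 0.05 s, during which the arm holds its last target.

## Working session

There is one attempt and no reset: what is moved stays moved. The work goes in short steps, Python scripts to look and compute and a shell command to move; the robot and the scene stay as the last step left them, time stands still between calls to the robot, and variables do not carry over. Pictures are saved under pics/ and viewed, and the job is handed in when it is done.

```bash
mkdir -p pics; ls; python3 - <<'E'
from bench import bot
import cv2,json
s=bot.get_state();print(s)
for n in ("scene","top"):
    p=bot.grab_frame(n);cv2.imwrite(f"pics/{n}0.png",p["frame"][:,:,::-1])
    print(n,p["mtx"],p["origin"],p["rotation"],[k for k in p])
    for t in ("cover","fixture","draw_slide","mark","handle_top","collet_a","oil_bottle","carton","yellow_bin","wrench"):
        try:
            for r in bot.silhouettes(t,p)[:3]: print(t,round(r["conf"],2),r["xy"],r["mask"].sum())
        except Exception as e: print(t,e)
E
```

```text
pics
{'time': 0.0, 'joint_positions': array([ 1.28649005,  0.61592956, -0.01262306,  1.42488849,  0.00812912,
        1.10336051, -0.04038075]), 'joint_velocities': array([-0.00066387, -0.00067197, -0.0012304 ,  0.0001652 ,  0.0006355 ,
       -0.0009106 ,  0.00097292]), 'effort': array([-5.13451978e-04, -4.58931220e+01,  2.08729771e-01, -1.65742993e+01,
       -6.11066166e-02,  2.05394154e-02,  2.42698143e-04]), 'position': array([ 0.16553549, -0.62778311,  0.22547785]), 'tool_rot': array([ 7.92167529e-01, -6.10302383e-01, -1.02150891e-03, -7.50575473e-04]), 'ft_force': array([-0.89109839,  0.33518265, -0.23971802]), 'moment': array([0.02332864, 0.00226654, 0.01397064]), 'width': 0.09314736212193972}
scene [[425.85912551   0.         279.47177086]
 [  0.         425.85912551 213.52792892]
 [  0.           0.           1.        ]] [ 1.18797157 -0.0209094   1.02963017] [0.22620951 0.21858438 0.6554324  0.68662835] ['frame', 'mtx', 'origin', 'rotation', 'shot']
cover 0.87 [203.6, 204.2] 748
cover 0.84 [167.2, 242.7] 820
cover 0.58 [157.1, 199.8] 676
fixture 0.64 [283.8, 263.2] 3926
dr
[... 419 characters left out ...]
1, 170.7] 1370
top [[503.83214541   0.         278.31078946]
 [  0.         503.83214541 206.93708685]
 [  0.           0.           1.        ]] [0.40969383 0.02236401 1.53575585] [-0.0163221   0.01674025  0.71490044 -0.69883526] ['frame', 'mtx', 'origin', 'rotation', 'shot']
cover 0.93 [405.4, 243.4] 839
cover 0.78 [391.3, 189.6] 862
cover 0.66 [359.5, 239.2] 878
fixture 0.96 [281.5, 171.2] 3430
draw_slide 0.71 [283.9, 181.6] 204
mark 0.72 [278.3, 168.2] 3395
handle_top 0.75 [284.1, 181.5] 223
collet_a 0.61 [183.2, 215.9] 230
collet_a 0.53 [192.8, 141.3] 263
oil_bottle 0.62 [382.9, 148.2] 483
carton 0.82 [173.1, 272.7] 1336
yellow_bin 0.56 [130.3, 167.4] 1984
wrench 0.68 [432.0, 193.5] 495
```

View pics/scene0.png

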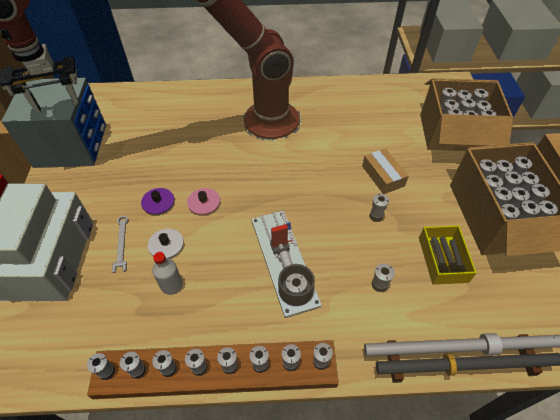

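View pics/top0.png

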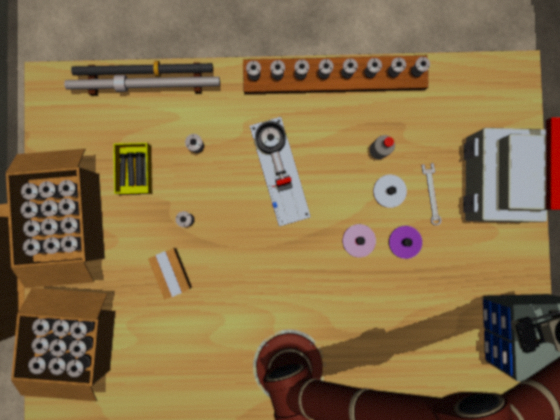

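```bash
python3 - <<'E'
import cv2
a=cv2.imread("pics/top0.png");cv2.imwrite("pics/top0z.png",cv2.resize(a[120:290,225:445],None,fx=3.5,fy=3.5,interpolation=cv2.INTER_CUBIC))
a=cv2.imread("pics/scene0.png");cv2.imwrite("pics/scene0z.png",cv2.resize(a[180:350,200:400],None,fx=3.5,fy=3.5,interpolation=cv2.INTER_CUBIC))
E
```

```text
(no output)
```

View pics/top0z.png

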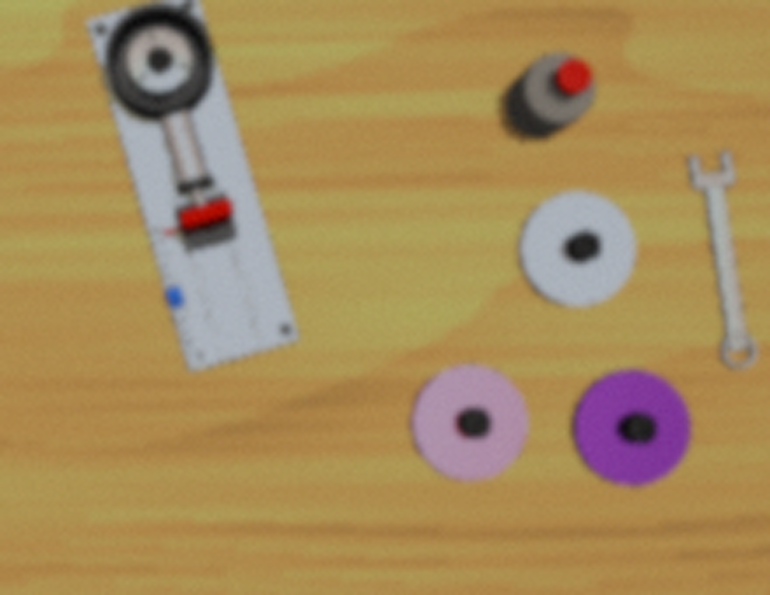

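View pics/scene0z.png

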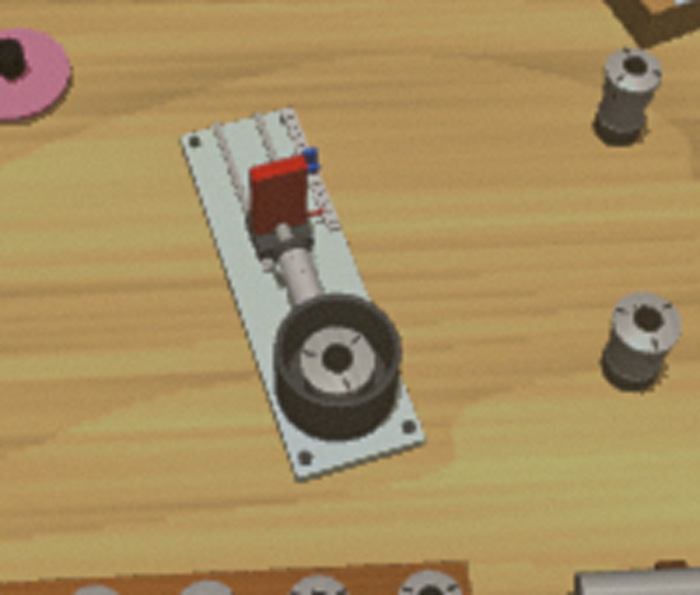

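The top view shows the silver cover at about (390,190), pink and purple look-alikes at (360,240) and (405,242), the pot at (270,137), the handle at (283,182), and the blue marker at (274,205). The scene view agrees: silver cover at (166,243), pot at (297,283).

```bash
cat > h.py <<'E'
import numpy as np, cv2
from scipy.spatial.transform import Rotation as R
def ray(p,uv):
    K=np.array(p["mtx"]);uv=np.asarray(uv,float)
    x=(uv[0]-K[0,2])/K[0,0];y=(uv[1]-K[1,2])/K[1,1]
    if p.get("fish"):
        r=np.hypot(x,y);s=np.sin(r)/max(r,1e-9);d=np.array([x*s,y*s,np.cos(r)])
    else: d=np.array([x,y,1.])
    return R.from_quat(p["rotation"]).apply([d[0],-d[1],-d[2]])
def atz(p,uv,z):
    d=ray(p,uv);o=np.array(p["origin"]);return o+d*(z-o[2])/d[2]
def proj(p,X):
    c=R.from_quat(p["rotation"]).inv().apply(np.atleast_2d(X)-np.array(p["origin"]))
    x,y,z=c[:,0],-c[:,1],-c[:,2];K=np.array(p["mtx"])
    if p.get("fish"):
        r=np.hypot(x,y);t=np.arctan2(r,z);k=t/np.maximum(r,1e-9);x,y=x*k,y*k
    else: x,y=x/z,y/z
    return np.c_[K[0,0]*x+K[0,2],K[1,1]*y+K[1,2]]
E
python3 - <<'E'
from bench import bot
from h import *
P={n:bot.grab_frame(n) for n in("top","scene")}
p=P["top"];f=p["frame"].astype(int);hsv=cv2.cvtColor(p["frame"],cv2.COLOR_RGB2HSV)
def cen(m,box):
    x0,y0,x1,y1=box;k=np.zeros(m.shape,bool);k[y0:y1,x0:x1]=1;m=m&k
    n,l,s,c=cv2.connectedComponentsWithStats(m.astype(np.uint8));i=1+np.argmax(s[1:,4]);return c[i],s[i],l==i
# cover disc
wh=(hsv[...,1]<60)&(hsv[...,2]>120)
c,s,m=cen(wh,(365,165,415,215));print("cover disc px",c,s)
ct=cv2.findContours(m.astype(np.uint8),cv2.RETR_EXTERNAL,cv2.CHAIN_APPROX_NONE)[0][0]
e=cv2.fitEllipse(ct);print(e,"world",atz(p,e[0],.014))
dk=(hsv[...,2]<70)
c,s,m=cen(dk,(375,175,405,205));print("knob",c,s,atz(p,c,.04))
c,s,m=cen(dk,(250,115,295,160));ct=cv2.findContours(m.astype(np.uint8),cv2.RETR_EXTERNAL,cv2.CHAIN_APPROX_NONE)[0][0];ct=cv2.convexHull(ct)
e=cv2.fitEllipse(ct);print("pot",e,atz(p,e[0],.074))
red=(f[...,0]>130)&(f[...,1]<60)&(f[...,2]<60)
c,s,m=cen(red,(265,165,300,200));print("handle",c,s,atz(p,c,.108),cv2.minAreaRect(np.argwhere(m)[:,::-1].astype(np.float32)))
bl=(f[...,2]>f[...,0]+40)
c,s,m=cen(bl,(262,190,290,215));print("mark",c,s,atz(p,c,.036))
c,s,m=cen(wh,(240,110,320,232));ct=cv2.findContours(m.astype(np.uint8),cv2.RETR_EXTERNAL,cv2.CHAIN_APPROX_NONE)[0][0]
r=cv2.minAreaRect(ct);print("plate",r);b=cv2.boxPoints(r);B=np.array([atz(p,q,.014) for q in b]);print(B,B.mean(0))
for a,bq in ((0,1),(1,2)): d=B[bq]-B[a];print(np.linalg.norm(d),np.degrees(np.arctan2(d[1],d[0])))
for t in("yellow_bin","oil_bottle","collet_a","carton"):
  for r in bot.silhouettes(t,p)[:2]:print(t,r["conf"],atz(p,r["xy"],.05))
E
```

```text
cover disc px [389.51870324 190.73067332] [373 174  34  34 802]
((389.6403503417969, 190.69139099121094), (32.284812927246094, 32.80242156982422), 103.88755798339844) world [ 0.52246736 -0.31751485  0.014     ]
knob [390.93877551 190.20408163] [387 187   9   7  49] [ 0.52190638 -0.31561995  0.04      ]
pot ((270.05206298828125, 137.40066528320312), (29.046749114990234, 31.9890079498291), 1.5713093280792236) [0.68207976 0.04023372 0.074     ]
handle [283.27586207 180.29310345] [277 177  14   7  58] [0.55200884 0.00491928 0.108     ] ((283.2924499511719, 180.27359008789062), (4.258177280426025, 13.59869384765625), 74.05460357666016)
mark [275.         204.22222222] [273 201   5   7  27] [0.48818442 0.03036082 0.036     ]
plate ((282.55938720703125, 181.06344604492188), (84.42891693115234, 33.31561279296875), 73.44293212890625)
[[ 0.66998916  0.08859455  0.014     ]
 [ 0.69687065 -0.00917751  0.014     ]
 [ 0.44891583 -0.07605522  0.014     ]
 [ 0.42245519  0.02104255  0.014     ]] [0.55955771 0.00610109 0.014     ]
0.10140014561716039 -74.62692481363005
0.2568155415388113 -164.905521605793
yellow_bin 0.88 [0.612887   0.45285316 0.05      ]
yellow_bin 0.41 [ 0.64506998 -0.29746058  0.05      ]
oil_bottle 0.79 [ 0.64598609 -0.29659947  0.05      ]
collet_a 0.7 [0.45408668 0.30095237 0.05      ]
collet_a 0.54 [0.67545509 0.26341698 0.05      ]
carton 0.64 [0.29318626 0.33752551 0.05      ]
```

```bash
python3 -m crank '[[-15,-30,0,0,0,0],[-35,-70,0,0,0,0],[-55,-110,0,0,0,0],[-75,-150,0,0,0,0],[-95,-190,0,0,0,0],[-115,-230,0,0,0,0],[-130,-260,0,0,0,0],[-145,-290,0,0,0,0]]' 0 20; python3 -m crank '[[-12,-25,0,0,0,0],[-27,-55,0,0,0,0],[-42,-85,0,0,0,0],[-55,-110,10,0,0,0],[-62,-125,20,0,0,0],[-65,-134,25,0,0,0],[-65,-134,25,0,0,0],[-65,-134,25,0,0,0]]'
cat >> h.py <<'E'
def dtool(s,target):
    return R.from_quat(s["tool_rot"]).inv().apply(np.array(target)-s["position"])*1000
E
python3 - <<'E'
from bench import bot
from h import *
s=bot.get_state();print(s["time"],s["position"],s["tool_rot"])
p=bot.grab_frame("wrist");print(p["mtx"],p["origin"],p["rotation"]);cv2.imwrite("pics/w1.png",p["frame"][:,:,::-1])
p["fish"]=1
for t in("cover",):
  for r in bot.silhouettes(t,p)[:3]:
    print(r["conf"],r["xy"],r["mask"].sum())
print(proj(p,[[.522,-.317,.046]]))
E
```

```text
time: 2.2
position: [0.4106, -0.4129, 0.2269]
tool_rot: [0.792, -0.61, 0.0, -0.0]
ft_force: [0.7, -0.8, 0.0]
width: 0.0928
time: 3.0
position: [0.521, -0.3191, 0.2016]
tool_rot: [0.791, -0.611, -0.0, 0.001]
ft_force: [-0.8, -0.7, 1.1]
width: 0.0928
3.0 [ 0.52099708 -0.31905207  0.20157906] [ 7.91437635e-01 -6.11249363e-01 -1.26667843e-04  8.18668535e-04]
[[325.1922621    0.         281.78118268]
 [  0.         325.1922621  210.41954024]
 [  0.           0.           1.        ]] [ 0.58591123 -0.30348863  0.35911808] [-0.09778049  0.07409276 -0.60668717  0.78541703]
0.95 [196.5, 274.3] 447
0.58 [281.0, 192.4] 6360
[[277.92024456 197.24405656]]
```

View pics/w1.png

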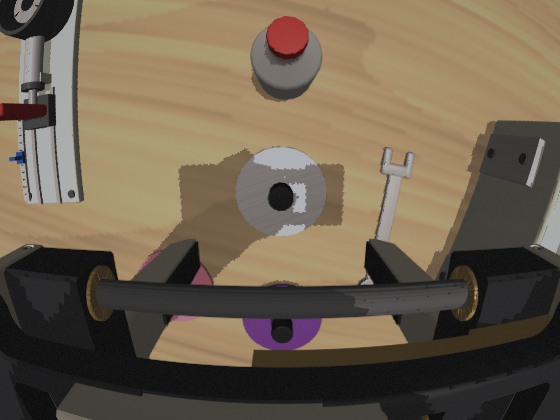

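The wrist view shows the silver cover disc at about (281,192) with its knob at (281,196), and the bottle well ahead. I'll measure the knob and disc here.

```bash
python3 - <<'E'
from bench import bot
from h import *
s=bot.get_state()
p=bot.grab_frame("wrist");p["fish"]=1
rs=bot.silhouettes("cover",p)
r=min(rs,key=lambda r:np.hypot(r["xy"][0]-281,r["xy"][1]-192))
ct=max(cv2.findContours(r["mask"].astype(np.uint8),cv2.RETR_EXTERNAL,cv2.CHAIN_APPROX_NONE)[0],key=cv2.contourArea)
W=np.array([atz(p,q[0],.014)[:2] for q in ct],np.float32)
(c,rad)=cv2.minEnclosingCircle(W);A=np.c_[2*W,np.ones(len(W))];q=np.linalg.lstsq(A,(W**2).sum(1),rcond=None)[0]
print("disc",c,rad,q[:2],np.sqrt(q[2]+q[0]**2+q[1]**2))
g=p["frame"].max(2)<60;n,l,st,cc=cv2.connectedComponentsWithStats(g.astype(np.uint8))
for i in range(1,n):
  if abs(cc[i][0]-281)<30 and abs(cc[i][1]-196)<30 and st[i,4]>50: print("knob",cc[i],st[i],[atz(p,cc[i],z) for z in(.033,.046)])
print(s["time"],s["position"],dtool(s,[q[0],q[1],.028]))
E
```

```text
disc (0.5215494632720947, -0.31970715522766113) 0.049513716250658035 [ 0.52173939 -0.31980778] 0.04863567152222809
knob [280.0212766  196.34751773] [268 182  25  29 564] [array([ 0.52085405, -0.31980239,  0.033     ]), array([ 0.52343681, -0.31916583,  0.046     ])]
3.1 [ 0.52097777 -0.31932071  0.202092  ] [  0.44125009  -0.71826005 174.09230527]
```

```bash
python3 -m crank '[[0,-1,25,0,0,0],[0,-1,60,0,0,0],[0,-1,95,0,0,0],[0,-1,125,0,0,0],[0,-1,150,0,0,0],[0,-1,165,0,0,0],[0,-1,174,0,0,0],[0,-1,174,0,0,0]]' 0; python3 -m crank '[[0,0,0,0,0,0],[0,0,0,0,0,0],[0,0,0,0,0,0],[0,0,0,0,0,0],[0,0,0,0,0,0],[0,0,0,0,0,0],[0,0,0,0,0,0],[0,0,0,0,0,0]]' 1 30;python3 - <<'E'
from bench import bot
s=bot.get_state();print(s["position"],s["width"],s["ft_force"])
E
```

```text
time: 4.0
position: [0.5227, -0.3172, 0.0271]
tool_rot: [0.792, -0.611, -0.001, 0.0]
ft_force: [-0.0, -0.3, 0.5]
width: 0.0926
time: 4.8
position: [0.5231, -0.317, 0.0276]
tool_rot: [0.792, -0.61, -0.0, -0.0]
ft_force: [0.1, -0.6, -0.6]
width: 0.0335
[ 0.52309589 -0.31701717  0.02763163] 0.033531174892228226 [ 0.11179427 -0.63708436 -0.61425349]
```

```bash
python3 -m crank '[[0,0,0,0,0,0],[0,0,0,0,0,0],[0,0,0,0,0,0],[0,0,0,0,0,0]]' ; python3 -m crank '[[0,0,-5,0,0,0],[0,0,-15,0,0,0],[0,0,-30,0,0,0],[0,0,-50,0,0,0],[0,0,-75,0,0,0],[0,0,-100,0,0,0],[0,0,-125,0,0,0],[0,0,-140,0,0,0]]'; python3 -m crank '[[0,0,0,0,0,0],[0,0,0,0,0,0]]'; python3 - <<'E'
from bench import bot
from h import *
s=bot.get_state();print(s["time"],s["position"],s["width"],s["ft_force"])
for n in("wrist","scene"):
  p=bot.grab_frame(n);cv2.imwrite(f"pics/{n}2.png",p["frame"][:,:,::-1])
E
```

```text
time: 5.2
position: [0.5231, -0.3171, 0.0276]
tool_rot: [0.792, -0.61, 0.0, -0.0]
ft_force: [-0.2, -0.3, -0.7]
width: 0.0254
time: 6.0
position: [0.524, -0.3175, 0.1713]
tool_rot: [0.792, -0.61, 0.002, -0.0]
ft_force: [0.6, 0.8, -2.5]
width: 0.0255
time: 6.2
position: [0.5228, -0.3169, 0.1681]
tool_rot: [0.792, -0.61, 0.0, -0.0]
ft_force: [-0.5, 0.4, -4.2]
width: 0.0255
6.2 [ 0.52281661 -0.31689382  0.16811179] 0.025528251689563627 [-0.54476154  0.42360043 -4.19439095]
```

View pics/wrist2.png

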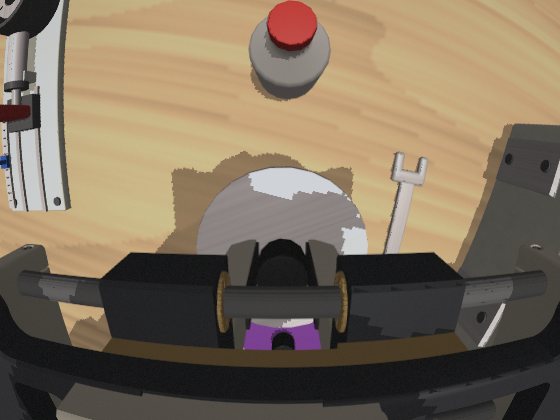

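View pics/scene2.png

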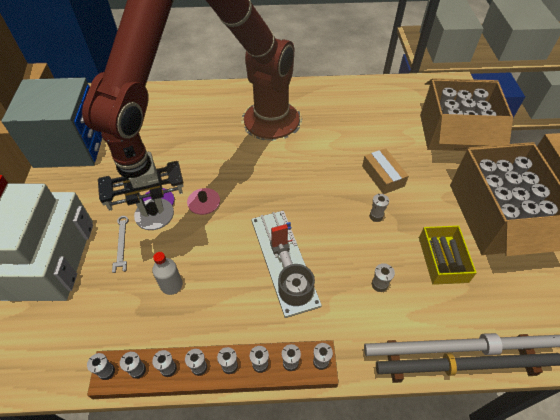

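The cover is held (width 25.5 mm, about 3–4 N of load) and hangs level. Next I'll carry it towards the pot, stopping about 100 mm short so the pot can be seen.

```bash
python3 -m crank '[[-5,0,-10,0,0,0],[-20,-5,-25,0,0,0],[-40,-15,-35,0,0,0],[-65,-25,-40,0,0,0],[-95,-40,-40,0,0,0],[-125,-55,-40,0,0,0],[-155,-70,-40,0,0,0],[-185,-85,-40,0,0,0]]'; python3 -m crank '[[-28,-14,0,0,0,0],[-55,-28,0,0,0,0],[-80,-40,0,0,0,0],[-98,-48,0,0,0,0],[-110,-54,0,0,0,0],[-118,-58,0,0,0,0],[-120,-59,0,0,0,0],[-120,-59,0,0,0,0]]';python3 -m crank '[[0,0,0,0,0,0],[0,0,0,0,0,0]]'; python3 - <<'E'
from bench import bot
from h import *
s=bot.get_state();print(s["time"],s["position"],s["tool_rot"],s["width"],s["ft_force"])
p=bot.grab_frame("wrist");p["fish"]=1;cv2.imwrite(f"pics/w3.png",p["frame"][:,:,::-1])
np.save("w3.npy",p,allow_pickle=True)
for nm,X in (("pot",[.681,.0402,.074]),("handle",[.5463,.0035,.11]),("mark",[.488,.0304,.038])): print(nm,proj(p,X))
E
```

```text
time: 7.1
position: [0.5585, -0.1134, 0.209]
tool_rot: [0.793, -0.61, 0.0, -0.001]
ft_force: [0.9, 0.5, -2.9]
width: 0.0255
time: 7.9
position: [0.5845, 0.0139, 0.2078]
tool_rot: [0.792, -0.611, 0.0, 0.0]
ft_force: [0.6, -0.7, -3.1]
width: 0.0256
time: 8.1
position: [0.5845, 0.0131, 0.2077]
tool_rot: [0.791, -0.611, 0.0, 0.0]
ft_force: [-1.0, 0.6, -3.7]
width: 0.0253
8.1 [0.58451703 0.01309929 0.20768731] [ 7.91490503e-01 -6.11181349e-01  1.66888392e-04  3.37571348e-04] 0.025285461507166082 [-0.99534     0.57224733 -3.70689916]
pot [[277.45596966  93.36305733]]
handle [[279.05237652 258.69684694]]
mark [[242.89673761 274.77633122]]
```

View pics/w3.png

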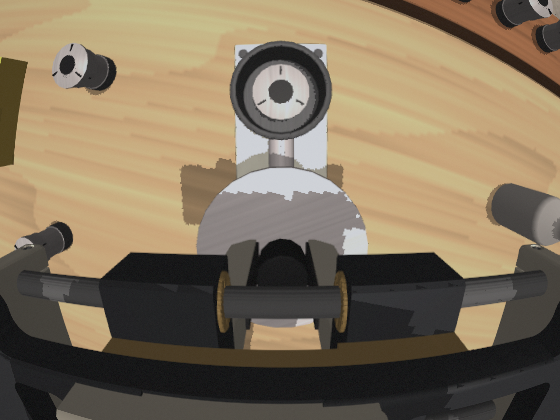

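```bash
python3 - <<'E'
from bench import bot
from h import *
from scipy.optimize import least_squares
p=np.load("w3.npy",allow_pickle=True).item();f=p["frame"]
def fit(W,r):
    return least_squares(lambda q:np.hypot(W[:,0]-q[0],W[:,1]-q[1])-r,W.mean(0),loss="soft_l1",f_scale=.001)
g=(f.max(2)<85);k=np.zeros_like(g);k[30:150,215:345]=1;g&=k
n,l,st,cc=cv2.connectedComponentsWithStats(g.astype(np.uint8));i=1+np.argmax(st[1:,4]);print(st[i])
ct=max(cv2.findContours((l==i).astype(np.uint8),cv2.RETR_EXTERNAL,cv2.CHAIN_APPROX_NONE)[0],key=len)
W=np.array([atz(p,q[0],.074)[:2] for q in cv2.convexHull(ct)]);r=fit(W,.046);print("pot",r.x,np.abs(r.fun).max(),np.std(r.fun))
r=least_squares(lambda q:np.hypot(W[:,0]-q[0],W[:,1]-q[1])-q[2],[*W.mean(0),.046]);print(r.x);pot=r.x[:2]
# cover front arc: scan columns 200..365, first transition from bench/plate to disc -> use canny
hsv=cv2.cvtColor(f,cv2.COLOR_RGB2HSV);wood=(hsv[...,1]>75)
z=.208-.0276+.014
pts=[]
for c in list(range(203,236,2))+list(range(330,362,2)):
    col=np.nonzero(wood[:245,c])[0]
    # last wood pixel above disc
    col=col[col<245]; 
    if len(col): pts.append((c+0.,col.max()+.5))
W=np.array([atz(p,q,z)[:2] for q in pts])
r=fit(W,.05);print("cover",r.x,np.round(r.fun*1000,1));print(pts)
cov=r.x;yaw=np.radians(15.1);ax=np.array([np.cos(yaw),np.sin(yaw)])
s=bot.get_state();Ri=R.from_quat(s["tool_rot"]).inv()
print("tool delta cover->pot",Ri.apply([*(pot-cov),0])*1000,"cover rel tcp",Ri.apply([*(cov-s["position"][:2]),0])*1000)
E
```

```text
[ 235   45   93   90 2419]
pot [0.68214683 0.04139615] 0.009873507026114212 0.0032189678008387947
[0.68579007 0.03862556 0.04075383]
cover [0.5826299  0.01083839] [-0.3  0.  -0.3 -0.4 -0.3 -0.1  0.1  0.   0.  -0.3 -0.2 -0.1  0.1  0.3
  0.2  0.5  0.4  0.4  0.   0.2 -0.  -0.2  0.  -0.1  0.3  0.3 -0.1 -0.3
 -0.1 -0.2 -0.2 -0.1 -0.2]
[(203.0, np.float64(214.5)), (205.0, np.float64(209.5)), (207.0, np.float64(207.5)), (209.0, np.float64(204.5)), (211.0, np.float64(201.5)), (213.0, np.float64(198.5)), (215.0, np.float64(195.5)), (217.0, np.float64(193.5)), (219.0, np.float64(191.5)), (221.0, np.float64(190.5)), (223.0, np.float64(188.5)), (225.0, np.float64(186.5)), (227.0, np.float64(184.5)), (229.0, np.float64(182.5)), (231.0, np.float64(181.5)), (233.0, np.float64(179.5)), (235.0, np.float64(178.5)), (330.0, np.float64(179.5)), (332.0, np.float64(181.5)), (334.0, np.float64(182.5)), (336.0, np.float64(184.5)), (338.0, np.float64(186.5)), (340.0, np.float64(187.5)), (342.0, np.float64(189.5)), (344.0, np.float64(190.5)), (346.0, np.float64(192.5)), (348.0, np.float64(195.5)), (350.0, np.float64(198.5)), (352.0, np.float64(200.5)), (354.0, np.float64(203.5)), (356.0, np.float64(206.5)), (358.0, np.float64(209.5)), (360.0, np.float64(213.5))]
tool delta cover->pot [-7.61823636e-01 -1.06834292e+02 -3.42888576e-02] cover rel tcp [1.98042563e+00 2.44888134e+00 1.60456652e-03]
```

```bash
python3 - <<'E'
from h import *
from scipy.optimize import minimize
p=np.load("w3.npy",allow_pickle=True).item();f=p["frame"];g=cv2.GaussianBlur(cv2.cvtColor(f,cv2.COLOR_RGB2GRAY),(0,0),1).astype(np.float32)
t=np.linspace(0,2*np.pi,240,endpoint=False)
def samp(c,r,z=.074):
    q=proj(p,np.c_[c[0]+r*np.cos(t),c[1]+r*np.sin(t),np.full(240,z)]).astype(np.float32)
    return cv2.remap(g,q[:,0].reshape(1,-1),q[:,1].reshape(1,-1),cv2.INTER_LINEAR)[0]
def cost(c): # outer edge
    return -np.mean(np.clip(samp(c,.0475)-samp(c,.0445),-20,60))
best=min(((cost((x,y)),x,y) for x in np.arange(.67,.695,.0005) for y in np.arange(.03,.05,.0005)));print(best)
c=best[1:]
def cost2(c): return -np.mean(np.clip(samp(c,.0415)-samp(c,.0385),-20,60))
print(min(((cost2((x,y)),x,y) for x in np.arange(.67,.695,.0005) for y in np.arange(.03,.05,.0005))))
v=cv2.resize(f[25:160,200:360,::-1],None,fx=5,fy=5,interpolation=cv2.INTER_CUBIC)
for r in(.046,.040):
    q=((proj(p,np.c_[c[0]+r*np.cos(t),c[1]+r*np.sin(t),np.full(240,.074)])-[200,25]+.5)*5).astype(int)
    for a in q[::6]: cv2.circle(v,tuple(int(i) for i in a),1,(0,255,0),-1)
cv2.imwrite("pics/pot.png",v[:600])
E
```

```text
(np.float32(-57.4615), np.float64(0.6849999999999984), np.float64(0.038500000000000006))
(np.float32(-44.65234), np.float64(0.6854999999999983), np.float64(0.038500000000000006))
```

View pics/pot.png

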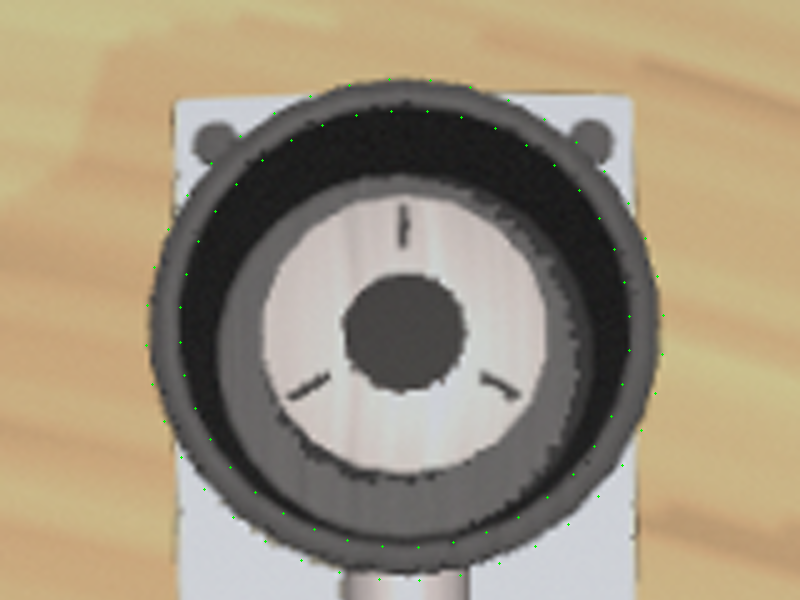

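The overlay fits the rim at (0.685, 0.0385), within 3 mm of the top-camera estimate. The cover disc in the same picture is at (0.5826, 0.0108).

```bash
python3 -m crank '[[0,-15,0,0,0,0],[0,-35,0,0,0,0],[0,-60,0,0,0,0],[-1,-80,0,0,0,0],[-1,-95,0,0,0,0],[-1,-102,15,0,0,0],[-1,-106,30,0,0,0],[-1,-106,45,0,0,0]]'; python3 -m crank '[[0,0,10,0,0,0],[0,0,22,0,0,0],[0,0,32,0,0,0],[0,0,40,0,0,0],[0,0,40,0,0,0],[0,0,40,0,0,0],[0,0,40,0,0,0]]'; python3 - <<'E'
from bench import bot
from h import *
s=bot.get_state();print(s["time"],s["position"],s["tool_rot"],s["width"],s["ft_force"],dtool(s,[.6869,.0408,.0936]))
for n in("wrist","top"):
  p=bot.grab_frame(n);cv2.imwrite(f"pics/{n}4.png",p["frame"][:,:,::-1])
p=cv2.imread("pics/top4.png");cv2.imwrite("pics/top4z.png",cv2.resize(p[100:240,220:380],None,fx=4,fy=4,interpolation=cv2.INTER_CUBIC))
E
```

```text
time: 8.95
position: [0.6858, 0.0421, 0.1602]
tool_rot: [0.792, -0.611, -0.001, 0.001]
ft_force: [-0.5, 0.4, -3.7]
width: 0.0254
time: 9.65
position: [0.6875, 0.0427, 0.1236]
tool_rot: [0.792, -0.61, 0.001, -0.001]
ft_force: [-0.3, 0.7, -4.2]
width: 0.0253
9.65 [0.687474   0.04265413 0.12355286] [ 7.92155551e-01 -6.10318552e-01  6.59866681e-04 -6.42188789e-04] 0.025309881733432335 [-0.27460302  0.67083294 -4.23720205] [ 1.63861248  1.08246233 29.9513706 ]
```

View pics/wrist4.png

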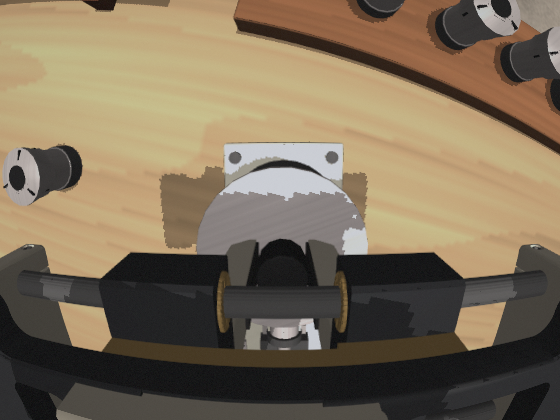

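View pics/top4z.png

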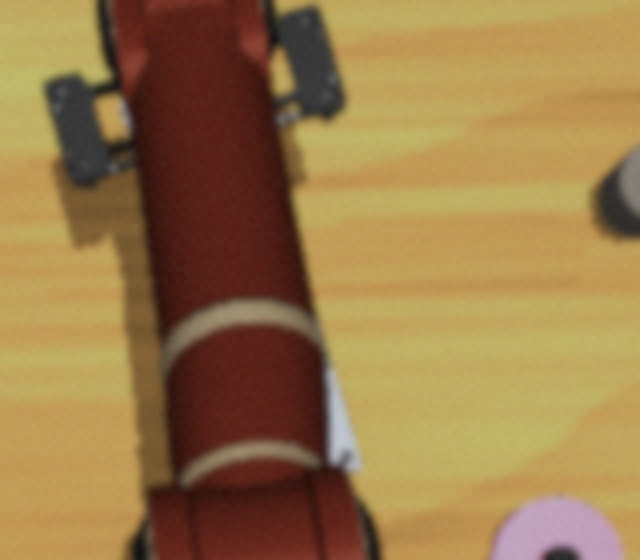

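```bash
python3 -m crank '[[1,1,6,0,0,0],[1,1,13,0,0,0],[1,1,18,0,0,0],[1,1,20,0,0,0],[1,1,22,0,0,0],[1,1,24,0,0,0],[1,1,26,0,0,0],[1,1,26,0,0,0]]'; python3 -m crank '[[0,0,1,0,0,0],[0,0,2,0,0,0],[0,0,3,0,0,0],[0,0,4,0,0,0],[0,0,4,0,0,0],[0,0,4,0,0,0]]'; python3 - <<'E'
from bench import bot
from h import *
s=bot.get_state();print(s["time"],s["position"],s["width"],s["ft_force"])
for n in("wrist","scene"):
  p=bot.grab_frame(n);cv2.imwrite(f"pics/{n}5.png",p["frame"][:,:,::-1])
p=cv2.imread("pics/scene5.png");cv2.imwrite("pics/scene5z.png",cv2.resize(p[180:340,210:370],None,fx=4,fy=4,interpolation=cv2.INTER_CUBIC)[:600])
E
```

```text
time: 10.55
position: [0.686, 0.0414, 0.0965]
tool_rot: [0.792, -0.61, -0.0, 0.0]
ft_force: [0.5, -0.1, -3.4]
width: 0.0254
time: 11.15
position: [0.6863, 0.0414, 0.0936]
tool_rot: [0.792, -0.61, 0.0, -0.0]
ft_force: [-2.0, 0.3, 4.0]
width: 0.0252
11.15 [0.68625498 0.04137739 0.0936104 ] 0.025187470154483697 [-2.00713477  0.32387134  3.96338972]
```

View pics/scene5z.png

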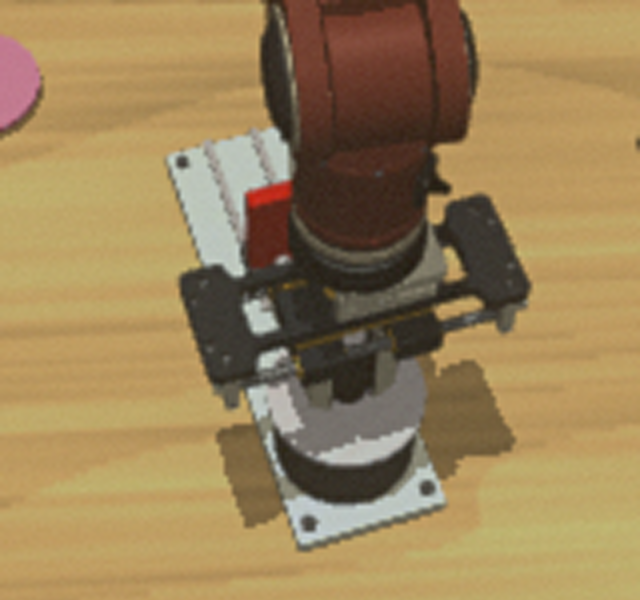

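View pics/wrist5.png

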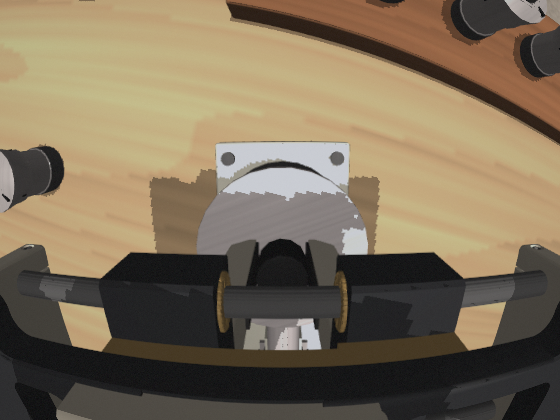

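Contact came at exactly the predicted seat height (TCP 0.0936, force reversed to +4 N), and the disc lies flat on the pot. I'll release it and rise.

```bash
python3 -m crank '[[0,0,0,0,0,0],[0,0,0,0,0,0],[0,0,0,0,0,0],[0,0,0,0,0,0],[0,0,0,0,0,0],[0,0,0,0,0,0]]' 0; python3 -m crank '[[0,0,-5,0,0,0],[0,0,-15,0,0,0],[0,0,-30,0,0,0],[0,0,-50,0,0,0],[0,0,-75,0,0,0],[0,0,-95,0,0,0],[0,0,-110,0,0,0],[0,0,-115,0,0,0]]'; python3 -m crank '[[0,15,0,0,0,0],[0,40,0,0,0,0],[0,70,0,0,0,0],[0,100,0,0,0,0],[0,130,0,0,0,0],[0,160,0,0,0,0],[0,185,0,0,0,0],[0,200,0,0,0,0]]'; python3 -m crank '[[0,0,0,0,0,0],[0,0,0,0,0,0]]'; python3 - <<'E'
from bench import bot
from h import *
s=bot.get_state();print(s["time"],s["position"],s["tool_rot"],s["width"],s["ft_force"])
for n in("wrist","scene"):
  p=bot.grab_frame(n);cv2.imwrite(f"pics/{n}6.png",p["frame"][:,:,::-1]);p["fish"]=n=="wrist";np.save(f"{n}6.npy",p,allow_pickle=True)
p=cv2.imread("pics/scene6.png");cv2.imwrite("pics/scene6z.png",cv2.resize(p[190:340,210:370],None,fx=4,fy=4,interpolation=cv2.INTER_CUBIC)[:600])
E
```

```text
time: 11.85
position: [0.6862, 0.0414, 0.0925]
tool_rot: [0.792, -0.61, -0.0, -0.0]
ft_force: [-0.1, -0.1, -0.3]
width: 0.0691
time: 12.65
position: [0.6876, 0.0415, 0.2116]
tool_rot: [0.792, -0.61, 0.002, -0.002]
ft_force: [0.4, -1.0, 0.1]
width: 0.0932
time: 13.45
position: [0.4905, -0.0103, 0.2081]
tool_rot: [0.792, -0.611, -0.0, 0.0]
ft_force: [0.3, -0.1, 0.5]
width: 0.0926
time: 13.65
position: [0.4935, -0.0095, 0.2082]
tool_rot: [0.792, -0.61, 0.001, -0.001]
ft_force: [0.7, 0.4, -0.0]
width: 0.0927
13.65 [ 0.49353048 -0.00948498  0.20819442] [ 7.92146579e-01 -6.10330263e-01  5.99491123e-04 -6.39466799e-04] 0.09268624755372896 [ 0.74849318  0.38190653 -0.0313774 ]
```

View pics/wrist6.png

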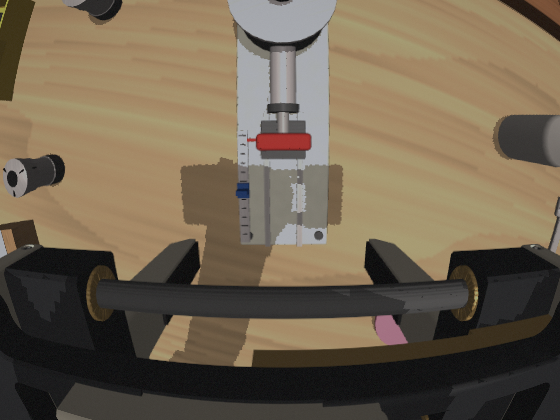

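View pics/scene6z.png

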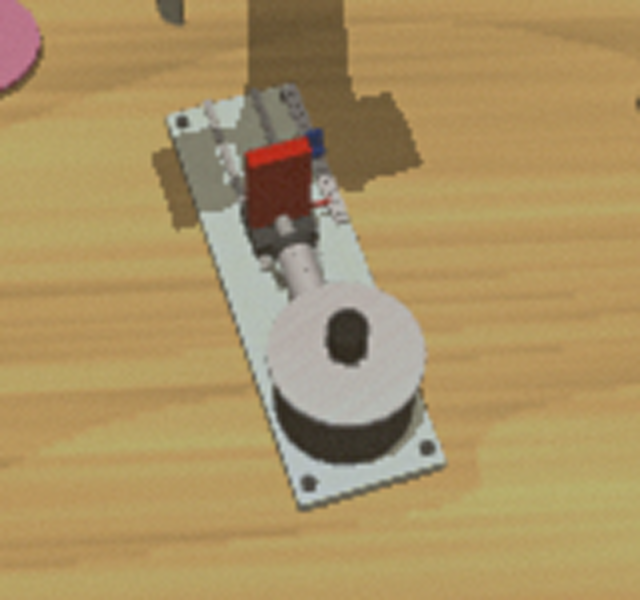

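The cover sits flat on the pot with its knob centred. The wrist view shows the red handle top at (284,141), the pointer at (250,140) and the blue marker at (243,190).

```bash
cat > m.py <<'E'
from bench import bot
from h import *
from scipy.optimize import least_squares
p=np.load("wrist6.npy",allow_pickle=True).item();f=p["frame"].astype(int)
v=cv2.resize(p["frame"][115:255,220:350,::-1],None,fx=4,fy=4,interpolation=cv2.INTER_CUBIC);cv2.imwrite("pics/fix6.png",v)
th=np.radians(15.1);ax=np.array([np.cos(th),np.sin(th)]);ay=np.array([-ax[1],ax[0]])
pot=np.array([.685,.0385])
def fx(uv,z):
    X=atz(p,uv,z)[:2]-pot;return np.round(np.array([X@ax,X@ay])*1000,1)
bl=(f[...,2]>f[...,0]+40)&(f[...,2]>f[...,1]+20);bl[:,:220]=0;bl[:,300:]=0
n,l,s,c=cv2.connectedComponentsWithStats(bl.astype(np.uint8));i=1+np.argmax(s[1:,4]);print("blue",c[i],s[i])
x,y,w,h,_=s[i]
for z in(.038,.018):print("mark top/bottom edge, rel pot at z",z,fx((x+w/2-.5,y-.5),z),fx((x+w/2-.5,y+h-.5),z))
red=(f[...,0]>120)&(f[...,1]<70)&(f[...,2]<70)
red[:,:220]=0;red[:,340:]=0
n,l,s,c=cv2.connectedComponentsWithStats(red.astype(np.uint8));i=1+np.argmax(s[1:,4]);print("red",c[i],s[i])
x,y,w,h,_=s[i]
print("handle far/near edges z.11",fx((x+w/2,y-.5),.11),fx((x+w/2,y+h-.5),.11),"L/R",fx((x-.5,y+h/2),.11),fx((x+w-.5,y+h/2),.11))
for uv in((250,138),(250,140),(250,142)):print("pointer",uv,fx(uv,.022))
# plate corners near
for uv in((238,243.5),(327,243.5)):print("plate end",fx(uv,.014))
s=bot.get_state();print("cam",p["origin"],(np.array(p["origin"])[:2]-pot)@ax)
E
python3 m.py
```

```text
blue [241.86419753 194.02469136] [236 191  13   7  81]
mark top/bottom edge, rel pot at z 0.038 [-191.    42.5] [-198.3   42.7]
mark top/bottom edge, rel pot at z 0.018 [-194.6   44.9] [-202.4   45.2]
red [283.14545455 141.24242424] [257 134  54  16 825]
handle far/near edges z.11 [-132.7   -0.4] [-145.4   -0.4] L/R [-139.2   21.1] [-139.4  -21.2]
pointer (250, 138) [-137.6   34.6]
pointer (250, 140) [-139.7   34.7]
pointer (250, 142) [-141.9   34.7]
plate end [-257.4   52.4]
plate end [-258.   -50.4]
cam [0.55794254 0.00599291 0.36595155] -0.13113874683034227
```

View pics/fix6.png

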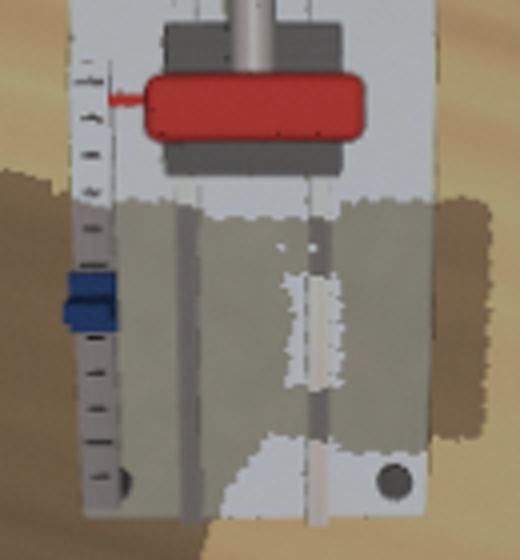

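```bash
cat >> m.py <<'E'
print([ (r,fx((243,r),.038)[0],fx((243,r),.018)[0]) for r in(181.5,183,189,190,191,196,197.5)])
print("rows col 243",[(r,tuple(f[r,243])) for r in range(178,202)])
v=cv2.resize(p["frame"][172:206,226:260,::-1],None,fx=16,fy=16,interpolation=cv2.INTER_NEAREST);cv2.imwrite("pics/mk6.png",v)
q=np.load("scene6.npy",allow_pickle=True).item()
v=cv2.resize(q["frame"][200:245,265:305,::-1],None,fx=13,fy=13,interpolation=cv2.INTER_NEAREST);cv2.imwrite("pics/mks6.png",v)
E
python3 m.py | tail -2
```

```text
[(181.5, np.float64(-181.6), np.float64(-184.7)), (183, np.float64(-183.2), np.float64(-186.3)), (189, np.float64(-189.4), np.float64(-193.0)), (190, np.float64(-190.5), np.float64(-194.1)), (191, np.float64(-191.5), np.float64(-195.2)), (196, np.float64(-196.8), np.float64(-200.8)), (197.5, np.float64(-198.4), np.float64(-202.5))]
rows col 243 [(178, (np.int64(117), np.int64(112), np.int64(110))), (179, (np.int64(118), np.int64(113), np.int64(111))), (180, (np.int64(96), np.int64(91), np.int64(90))), (181, (np.int64(58), np.int64(55), np.int64(54))), (182, (np.int64(88), np.int64(86), np.int64(91))), (183, (np.int64(41), np.int64(49), np.int64(75))), (184, (np.int64(32), np.int64(51), np.int64(91))), (185, (np.int64(32), np.int64(53), np.int64(94))), (186, (np.int64(36), np.int64(55), np.int64(94))), (187, (np.int64(32), np.int64(53), np.int64(92))), (188, (np.int64(25), np.int64(41), np.int64(74))), (189, (np.int64(21), np.int64(31), np.int64(55))), (190, (np.int64(18), np.int64(29), np.int64(52))), (191, (np.int64(25), np.int64(45), np.int64(81))), (192, (np.int64(33), np.int64(53), np.int64(92))), (193, (np.int64(34), np.int64(53), np.int64(94))), (194, (np.int64(34), np.int64(53), np.int64(93))), (195, (np.int64(33), np.int64(53), np.int64(92))), (196, (np.int64(32), np.int64(52), np.int64(92))), (197, (np.int64(34), np.int64(54), np.int64(93))), (198, (np.int64(95), np.int64(96), np.int64(105))), (199, (np.int64(28), np.int64(28), np.int64(26))), (200, (np.int64(117), np.int64(111), np.int64(110))), (201, (np.int64(117), np.int64(111), np.int64(110)))]
```

View pics/mk6.png

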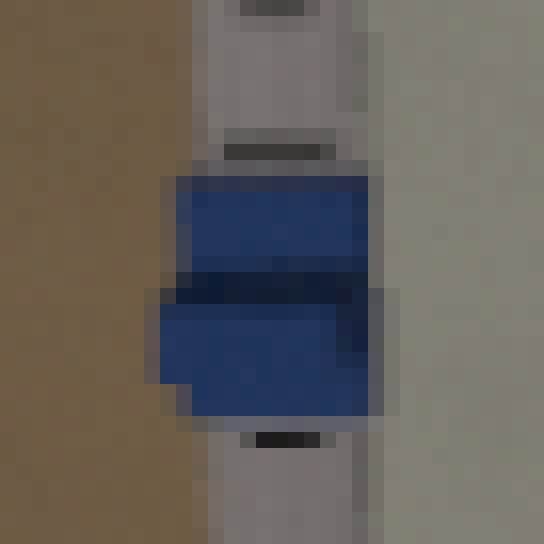

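View pics/mks6.png

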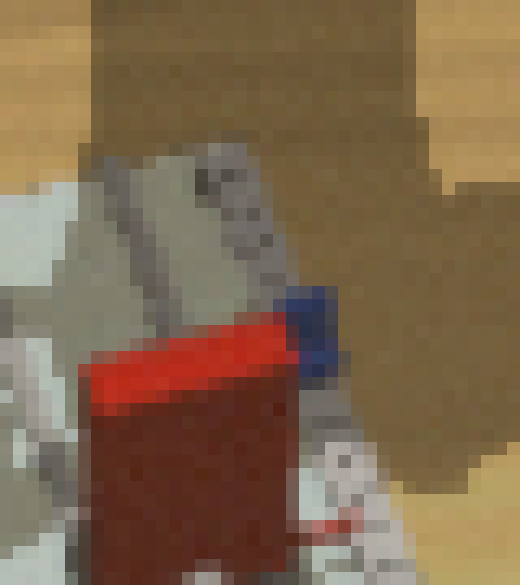

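The marker's foot spans rows 182–198 and its tab top rows 191–195.5. That puts it at −193.7 mm from the pot, with the slide at about −139.5 mm, so the pull is about 54 mm. Now the handle.

```bash
python3 -m crank '[[1,-20,0,0,0,0],[2,-42,0,0,0,0],[3,-56,0,0,0,0],[3,-59,10,0,0,0],[3,-59,30,0,0,0],[3,-59,55,0,0,0],[3,-59,78,0,0,0],[3,-59,90,0,0,0]]' 0; python3 -m crank '[[0,0,12,0,0,0],[0,0,24,0,0,0],[0,0,33,0,0,0],[0,0,38,0,0,0],[0,0,38,0,0,0],[0,0,38,0,0,0]]'; python3 - <<'E'
from bench import bot
from h import *
s=bot.get_state();print(s["time"],s["position"],s["width"],s["ft_force"],dtool(s,[.5515,.0025,.08]))
for n in("wrist",):
  p=bot.grab_frame(n);cv2.imwrite(f"pics/{n}7.png",p["frame"][:,:,::-1])
E
```

```text
time: 14.55
position: [0.5488, 0.0025, 0.115]
tool_rot: [0.792, -0.61, -0.002, 0.001]
ft_force: [-0.0, -0.4, 0.6]
width: 0.0931
time: 15.15
position: [0.5509, 0.0025, 0.08]
tool_rot: [0.792, -0.61, 0.0, -0.0]
ft_force: [0.3, -0.2, 0.6]
width: 0.0929
15.15 [0.55092687 0.00250409 0.08003006] 0.09290766495563288 [ 0.31702771 -0.23008786  0.6279119 ] [ 0.15007432 -0.55312188  0.03056782]
```

View pics/wrist7.png

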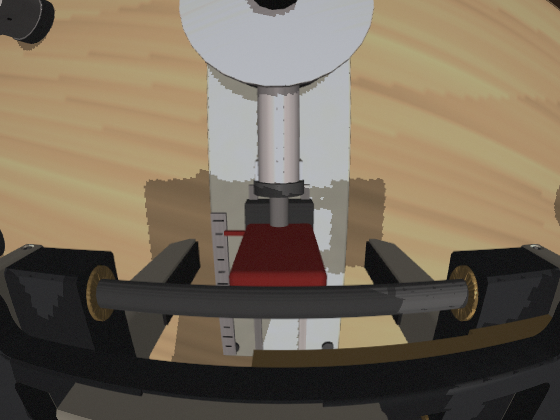

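The handle top (about 278,272) lies centred between the open fingers. I'll close on it.

```bash
python3 -m crank '[[0,0,0,0,0,0],[0,0,0,0,0,0],[0,0,0,0,0,0],[0,0,0,0,0,0],[0,0,0,0,0,0],[0,0,0,0,0,0],[0,0,0,0,0,0],[0,0,0,0,0,0]]' 1 40;  python3 -m crank '[[0,2,0,0,0,0],[0,5,0,0,0,0],[0,9,0,0,0,0],[0,9,0,0,0,0]]'; python3 - <<'E'
from bench import bot
from h import *
s=bot.get_state();print(s["time"],s["position"],s["width"],s["ft_force"])
p=bot.grab_frame("wrist");cv2.imwrite(f"pics/w8.png",p["frame"][:,:,::-1])
E
```

```text
time: 16.0
position: [0.5501, 0.0042, 0.0796]
tool_rot: [0.793, -0.61, -0.001, -0.001]
ft_force: [-0.9, 3.0, 0.4]
width: 0.0435
time: 16.4
position: [0.5423, 0.0021, 0.0796]
tool_rot: [0.793, -0.61, -0.0, -0.001]
ft_force: [1.7, 5.3, -1.6]
width: 0.0439
16.4 [0.54229763 0.00214915 0.07961441] 0.04392877000961704 [ 1.67397018  5.25728474 -1.62798774]
```

View pics/w8.png

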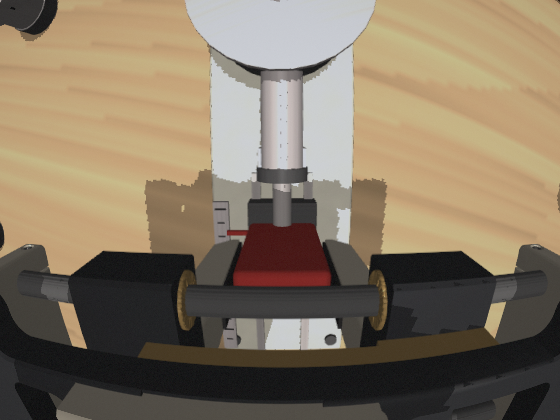

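The grip holds and the slide follows. I'll pull the remaining 45 mm.

```bash
python3 -m crank '[[0,7,0,0,0,0],[0,15,0,0,0,0],[0,23,0,0,0,0],[0,31,0,0,0,0],[0,38,0,0,0,0],[0,42,0,0,0,0],[0,45,0,0,0,0],[0,45,0,0,0,0]]'; python3 -m crank '[[0,0,0,0,0,0],[0,0,0,0,0,0]]'; python3 - <<'E'
from bench import bot
from h import *
s=bot.get_state();print(s["time"],s["position"],s["width"],s["ft_force"],dtool(s,[.498,-.010,.0796]))
for n in("wrist","scene","top"):
  p=bot.grab_frame(n);cv2.imwrite(f"pics/{n}9.png",p["frame"][:,:,::-1]);p["fish"]=n=="wrist";np.save(f"{n}9.npy",p,allow_pickle=True)
p=cv2.imread("pics/scene9.png");cv2.imwrite("pics/scene9z.png",cv2.resize(p[150:300,200:350],None,fx=4,fy=4,interpolation=cv2.INTER_CUBIC)[:600])
E
```

```text
time: 17.25
position: [0.5011, -0.009, 0.0796]
tool_rot: [0.793, -0.609, 0.001, -0.003]
ft_force: [5.5, 6.2, -6.5]
width: 0.0442
time: 17.45
position: [0.5014, -0.0089, 0.0797]
tool_rot: [0.793, -0.609, 0.002, -0.003]
ft_force: [5.9, 6.1, -6.1]
width: 0.0439
17.45 [ 0.50139902 -0.0088842   0.07965364] 0.04386735547542044 [ 5.92273953  6.08910383 -6.11373906] [0.20421011 3.57193099 0.02936025]
```

View pics/wrist9.png

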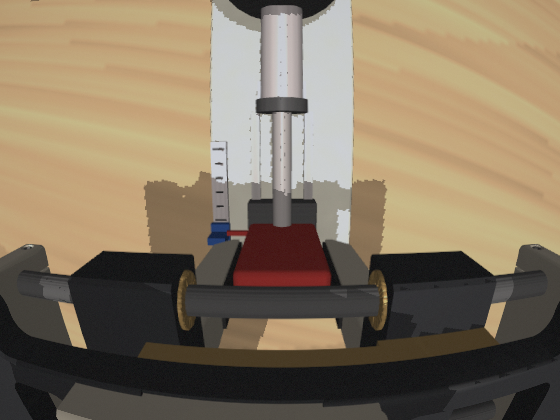

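View pics/scene9z.png

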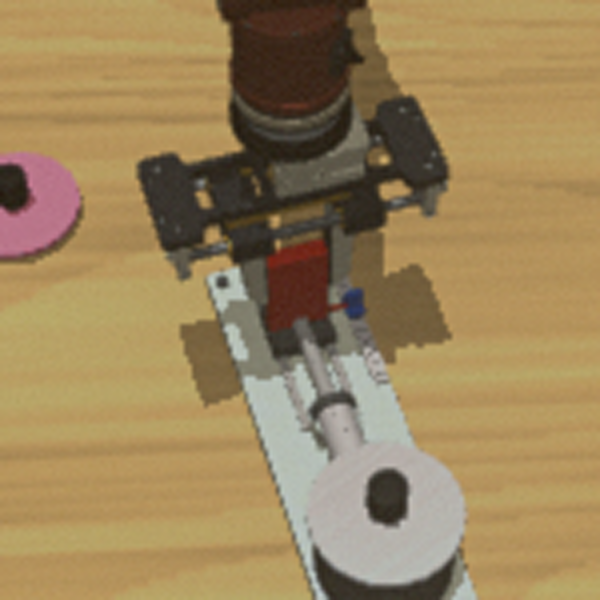

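```bash
cat > m2.py <<'E'
import sys
from h import *
N=sys.argv[1]
p=np.load(f"wrist{N}.npy",allow_pickle=True).item()
cv2.imwrite(f"pics/mk{N}.png",cv2.resize(p["frame"][215:250,200:250,::-1],None,fx=14,fy=14,interpolation=cv2.INTER_NEAREST))
th=np.radians(15.1);ax=np.array([np.cos(th),np.sin(th)]);ay=np.array([-ax[1],ax[0]]);pot=np.array([.685,.0385])
def fx(uv,z):
    X=atz(p,uv,z)[:2]-pot;return np.round(np.array([X@ax,X@ay])*1000,1)
print("pointer",[(r,z,fx((236,r),z)) for r in(232,233,234) for z in(.019,.022,.026)])
print("mark rows",[(r,z,fx((219,r),z)[0]) for r in range(222,245,2) for z in(.02,.038)])
def w(x,y,z): return [*(pot+x/1000*ax+y/1000*ay),z]
for m in(-188,-193.7):print("pred mark top corners",m,proj(p,[w(m+dx,43.5+dy,.038) for dx in(2.5,-2.5) for dy in(6,-6)]).round(1).tolist())
E
python3 m2.py 9
```

```text
pointer [(232, 0.019, array([-192.8,   32.8])), (232, 0.022, array([-191.9,   32.4])), (232, 0.026, array([-190.6,   31.8])), (233, 0.019, array([-193.6,   32.9])), (233, 0.022, array([-192.6,   32.4])), (233, 0.026, array([-191.4,   31.8])), (234, 0.019, array([-194.3,   32.9])), (234, 0.022, array([-193.4,   32.4])), (234, 0.026, array([-192.1,   31.8]))]
mark rows [(222, 0.02, np.float64(-185.2)), (222, 0.038, np.float64(-180.2)), (224, 0.02, np.float64(-186.7)), (224, 0.038, np.float64(-181.5)), (226, 0.02, np.float64(-188.1)), (226, 0.038, np.float64(-182.8)), (228, 0.02, np.float64(-189.6)), (228, 0.038, np.float64(-184.2)), (230, 0.02, np.float64(-191.1)), (230, 0.038, np.float64(-185.6)), (232, 0.02, np.float64(-192.6)), (232, 0.038, np.float64(-186.9)), (234, 0.02, np.float64(-194.1)), (234, 0.038, np.float64(-188.3)), (236, 0.02, np.float64(-195.6)), (236, 0.038, np.float64(-189.7)), (238, 0.02, np.float64(-197.1)), (238, 0.038, np.float64(-191.0)), (240, 0.02, np.float64(-198.6)), (240, 0.038, np.float64(-192.4)), (242, 0.02, np.float64(-200.1)), (242, 0.038, np.float64(-193.8)), (244, 0.02, np.float64(-201.6)), (244, 0.038, np.float64(-195.2))]
pred mark top corners -188 [[206.6, 229.8], [224.5, 229.9], [207.1, 237.1], [224.9, 237.2]]
pred mark top corners -193.7 [[207.2, 238.1], [225.0, 238.3], [207.7, 245.3], [225.4, 245.5]]
```

View pics/mk9.png

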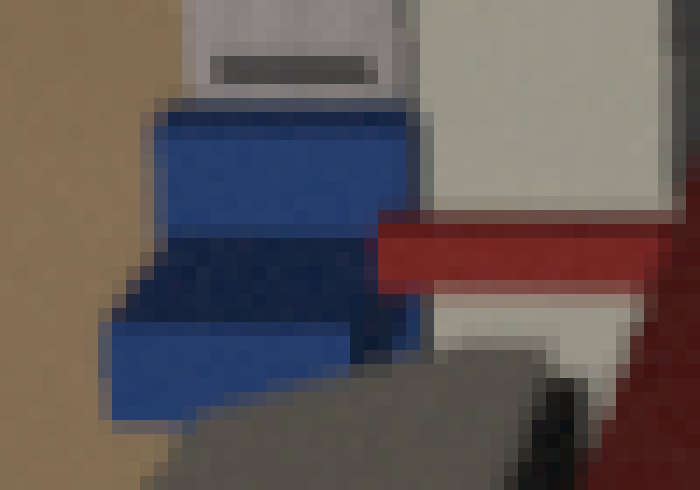

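The tab's top spans rows 238–245 (−193.6) and the pointer (row about 234, just under 30 mm high) reads about −190.7. The TCP travel of 50.4 mm agrees, so about 3 mm is left.

```bash
python3 -m crank '[[0,1,0,0,0,0],[0,2.5,0,0,0,0],[0,3.5,0,0,0,0],[0,3.5,0,0,0,0],[0,3.5,0,0,0,0],[0,3.5,0,0,0,0],[0,3.5,0,0,0,0],[0,3.5,0,0,0,0]]'; python3 - <<'E'
from bench import bot
from h import *
s=bot.get_state();print(s["time"],s["position"],s["width"],s["ft_force"],dtool(s,[.498,-.010,.0796]),np.abs(s["joint_velocities"]).max())
for n in("wrist","scene","top"):
  p=bot.grab_frame(n);cv2.imwrite(f"pics/{n}10.png",p["frame"][:,:,::-1]);p["fish"]=n=="wrist";np.save(f"{n}10.npy",p,allow_pickle=True)
E
python3 m2.py 10|head -1
```

```text
time: 18.4
position: [0.4983, -0.0097, 0.0796]
tool_rot: [0.793, -0.609, 0.002, -0.003]
ft_force: [6.2, 6.5, -6.7]
width: 0.0436
18.4 [ 0.49832537 -0.00968733  0.07963735] 0.0436134205283767 [ 6.20260703  6.4965054  -6.67952396] [0.21845975 0.39512653 0.03422602] 0.001713509389336109
pointer [(232, 0.019, array([-196. ,   32.8])), (232, 0.022, array([-195. ,   32.4])), (232, 0.026, array([-193.8,   31.8])), (233, 0.019, array([-196.7,   32.9])), (233, 0.022, array([-195.8,   32.4])), (233, 0.026, array([-194.5,   31.8])), (234, 0.019, array([-197.5,   32.9])), (234, 0.022, array([-196.5,   32.4])), (234, 0.026, array([-195.2,   31.8]))]
```

View pics/mk10.png

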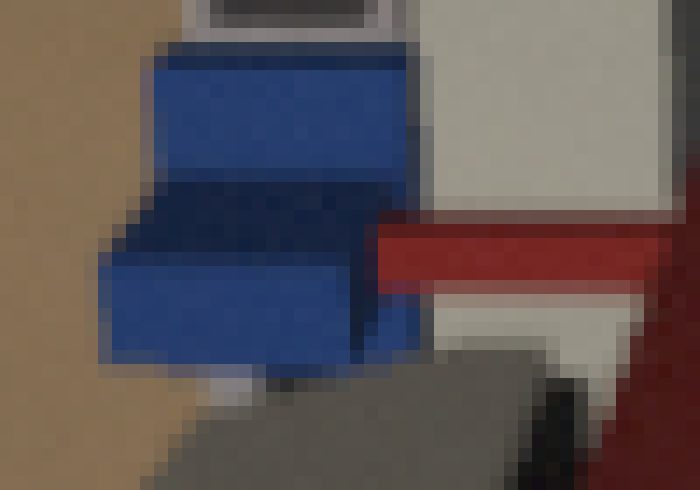

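View pics/scene10.png

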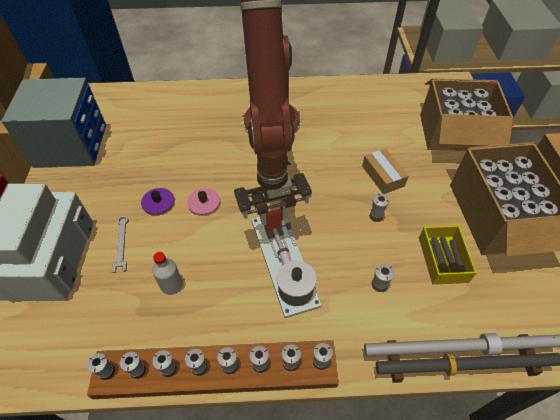

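The pointer's centre (row about 233.7) now lines up with the tab's section at the same height (about 233.5). TCP travel is about 53.6 mm of the 54 planned, everything is at rest, and the cover is still seated. I'll hold a moment and hand in.

```bash
python3 -m crank '[[0,0,0,0,0,0],[0,0,0,0,0,0],[0,0,0,0,0,0],[0,0,0,0,0,0],[0,0,0,0,0,0],[0,0,0,0,0,0]]'; python3 - <<'E'
from bench import bot
print(bot.hand_in()); s=bot.get_state();print(s["time"],s["position"],s["width"])
E
```

```text
time: 19.15
position: [0.4983, -0.0097, 0.0796]
tool_rot: [0.793, -0.609, 0.002, -0.003]
ft_force: [5.3, 7.4, -6.8]
width: 0.0437
the job is handed in; nothing more can be done
None
the job is handed in; nothing more can be done
```

I seated the silver cover on the collet pot and let go of it. Then I pulled the red handle out to the blue marker and handed in at about 19 s, still holding it with a 40 N grip. The hand-in reports no verdict.

- **Cover:** it made contact at the height I predicted for a seated cover (TCP 93.6 mm). In the last scene picture it was still flat on the pot, with the robot clear of it.
- **Slide:** the tool travelled about 53.6 mm, against the 54 mm I measured to the marker. In the last wrist picture the pointer lined up with the marker to within about 1 mm. The arm was at rest, and the fingers still held the handle at its 44 mm width.
- **Other things on the bench:** in the scene picture the bystanders and the pink and purple covers looked unmoved. I checked this by eye and did not measure it.

**Disagreements between checks:**
- The first top-camera estimate of the marker was about 50 mm of pull. I trusted the closer wrist view instead, which gave 54 mm.
- The wrist and top cameras put the pot about 3 mm apart.
- The plate's end lay about 18 mm further out than I expected if the fixture's origin is the plate's centre. I worked from the pot, so this didn't affect the job.

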